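Release and open the ratchet bar clamp

TASK

Open the blue bar clamp so that the filter holder standing between its jaws is free to be taken out later: with the fingertips press the orange thumb release on the sliding jaw down and, keeping it pressed, push the sliding jaw back along its bar until it is fully open against the rubber end stop; then let go of the release and come clear. Only press and push, lift nothing, leave the filter holder standing where it is and do not disturb the dishes and other things around the clamp.

Things in the scene. Friction and masses are not known exactly. Their poses are not given: they have to be found in the camera images.
- clamp: ratchet bar clamp on an aluminium base plate (344 x 140 x 10 mm) fixed to the table: blue fixed jaw at its -x end, toothed steel bar along x at y = +35 mm (top 45 mm above the table), blue sliding jaw, rubber end stop at the +x end; jaw arms stick out to -y, tops 48 mm up. Nothing on it is over 82 mm high. Origin: centre of the plate's underside; +x = the way the jaw opens, z up
- jaw (a joint): travel of the sliding jaw along the clamp's +x, m: 0 = closed (45 mm between pads), 0.100 = fully open at the end stop; starts at 0.013 to 0.021. A sprung pawl on 9 mm teeth lets it slide freely only towards closing; towards opening it locks within 9 mm unless the release is held down. Released, it slides with 3 N plus 6 N per m/s and stays where left
- release (a joint): angle of the orange thumb release lever, rad: 0 = up, pawl in the teeth (rests at 0 to 0.13, depending on where on a tooth the pawl lies); above 0.13 the pawl is clear; 0.24 = fully down at its stop, pad level. Sprung, comes up by itself: at the middle of the pad 2 to 4 N to start and 5 to 6 N to hold fully down, up to twice that near the hood
- release_pad (a point): centre of the top of the orange ridged thumb pad (36 mm along the bar, 28 mm across), which rides on the sliding jaw over the bar. Lever up: the pad rises away from the hood, its end towards the fixed jaw highest, this point about 67 mm above the table; fully pressed: level, its top 60 mm above the table. Its axes turn with the lever
- hood_face (a point): centre of the front face of the blue hood (48 mm long, 32 mm wide) on the sliding jaw: upright, 32 mm wide, 64 to 82 mm above the table, looking to the clamp's -x. The thumb pad begins 2 mm before this face and runs 36 mm from there to -x. A fingertip holding the pad down can push the jaw back (clamp's +x) against this face. Axes parallel to the clamp's
- holder_center (a point): round aluminium filter holder, 56 mm in diameter, 40 mm high plus a thin hose nozzle on top (57 mm in all), 0.16 kg, standing loose and upright on the base plate between the jaw pads, against the fixed jaw; this point is on its axis, 20 mm above its underside, 30 mm above the table; z up
- dish_a: bystander: closed round glass Petri dish, 64 mm across and 14 mm high, with a black filter under its lid, lying flat; origin at the centre of its underside
- dish_b: bystander: closed round glass Petri dish, 64 mm across and 14 mm high, with a mid-grey filter under its lid, lying flat; origin at the centre of its underside
- dish_c: bystander: closed round glass Petri dish, 64 mm across and 14 mm high, with a pale filter under its lid, lying flat; origin at the centre of its underside
- dish_d: bystander: closed round glass Petri dish, 64 mm across and 14 mm high, with a dark-grey filter under its lid, lying flat; origin at the centre of its underside
- tweezers: bystander: steel tweezers with orange grips, 139 x 13 x 6 mm, lying along their x; origin at the underside near their middle
- check_weight: bystander: brass knob weight, 22 mm across, 40 mm high, upright; origin at the centre of its underside
- vial: bystander: small amber jar with white cap, 36 mm across, 62 mm high, upright; origin at the centre of its underside

How it is judged:
By the outcome, as a careful person would: the job done as asked, in the order asked, and still so for the second after the job is handed in, with the robot touching nothing.
It also fails if it takes over 35 s, if anything falls off the work surface, if the arm or the gripper's body presses on something with over 40 N, if the wrist force passes 120 N, or if a joint passes its speed limit or range.

ROBOT

A 6-joint arm with a two-finger parallel gripper is mounted at the origin on the work surface. World frame = base frame: x ahead of the robot, y to its left, z up, the work surface at z = 0. Lengths are in mm, angles in rad, forces in N, time in s.
With the tool pointing down it reaches from about 300 to 750 mm from the base axis. Payload 8.5 kg.
Tool frame: the origin (TCP) lies at the very end of the fingers, on their centre line; the grasp point (between the pads) lies 19 mm behind it; z points along the fingers, y is the direction in which the jaws open and shut (so a half turn about z gives the same grasp; the last joint's range is limited). The gripper opens to 88 mm and grips with 3 to 60 N. Pads are 18 mm wide; open, the fingers measure 123 mm over their backs; the gripper's body (75 mm by 187 mm) begins 45 mm behind the grasp point.
Start: joints at [-1.471, 0.381, 1.297, -0, 1.464, -0.215], TCP at [170.289, -522.955, 238.748] pointing down, gripper open.
Joint ranges: [-3.11, 3.11], [-0.89, 2.33], [0.22, 2.48], [-1.42, 4.56], [0.17, 2.85], [-2.88, 2.88]. Speed limits (rad/s): [2.39, 2.39, 3.14, 3.14, 3.14, 3.14].

INTERFACE

Orientations are given as a unit quaternion [w, x, y, z].
In Python, from station import readout, vision, ticket gives the robot as it stands.
- The arm moves only by the tool jog_arm, never from a script. Its argument "moves" is a list of rows, each an object of numbers: "claw": the finger opening in cm, from 0 to 8.81; "dx", "dy", "dz": the shift along the tool's x, y, z in cm; "wx", "wy", "wz": the turn, a rotation vector about the tool's x, y, z in rad. In form: [{"claw": .., "dx": .., "dy": .., "dz": .., "wx": .., "wy": .., "wz": ..}, ...]. A call has 1 to 20 rows; each row shifts and turns the commanded pose from where the row before left it, along the tool's axes as they then stand; what a row does not reach is not made up. A row lasts 1/8 s, in which the tool goes at most 62.5 mm and 10.7 degrees, less where a joint would pass 70% of its speed; a pose out of reach is approached as far as the arm can. A call with a gripper value outside its range is refused whole. The fingers move at their own pace and stop on an object; the grip force is fixed at half the most. Time passes only in rows, so rows that do not move let the fingers close. It gives the time, the measured TCP pose, the force and the opening at its end, in the units of the state.
- readout.observe(): the state, without advancing time (a new reading comes with each control period).
- vision.camera(name): name is "scene" or "side" or "wrist"; returns a dict with "image" (420x560x3 uint8, blue, green, red), "depth" (420x560 float32, mm along the optical axis (not along the pixel's ray), 0 where there is no reading), "K" (3x3 intrinsics, pixels), "pose" (4x4, takes a point from camera to world coordinates). Camera axes: x right, y down, z forward; pixel columns grow to the right and rows downward; lengths in mm; the calibration is good to about 2 mm. The wrist camera is an equidistant fisheye: a pixel r from the principal point sees the ray r / f radians off the axis. A picture is of the moment at which its call begins.
- ticket.finish_job(): hands the job in, once; it reports no verdict.
Trained networks look in a picture, given as the dict that the camera call returned (one of the last four; its "shot" number tells which), for a name from the list of things; names that differ only in an ending like _2 or _b are one class to them, and where a whole thing is asked for, a point or a joint stands for the part that bears it (a point fixed in the world has none). Each returns a list of dicts, best first, with "score" (0 to 1); they miss things now and then, are a little off and sometimes report something else, mostly with a low value. They report only what shows in the picture. A call takes as long as a camera call.
- vision.search_frame(picture, target): "extent" ([centre column, centre row, width, height] in pixels, round what is visible of it).
The state is a dict: "time": time; "qpos": joint angles; "joint_vel": joint speeds; "joint_torque": joint torques, N m; "eef_pos": TCP position; "tool_rot": TCP orientation; "ft_force": force on the tool from outside, world axes, zero at the start; "moment": the same for the moment, N m; "opening": finger opening in mm.
Only numpy, scipy, OpenCV 4.12 (cv2) and the standard library are available. Lean on these libraries where they do the work, as an engineer would, in place of code of your own. Each camera call takes 0.05 s, during which the arm holds its last target. There are 200 camera calls.

## Working session

There is one attempt and no reset: what is moved stays moved. The work goes in short steps, Python scripts to look and compute and a tool call to move; the robot and the scene stay as the last step left them, time stands still between calls to the robot, and variables do not carry over. Pictures are saved under pics/ and viewed, about 8 in all and at most 12, crops included, and the job is handed in when it is done.

Besides the shell and the picture viewer there is one more tool, called after "Emit:" by a JSON object that holds its "fn" and its "kwargs". jog_arm: Moves the arm, as the interface text tells. Its arguments: {"type":"object","properties":{"moves":{"type":"array","items":{"type":"object","properties":{"claw":{"type":"number"},"dx":{"type":"number"},"dy":{"type":"number"},"dz":{"type":"number"},"wx":{"type":"number"},"wy":{"type":"number"},"wz":{"type":"number"}}}}},"required":["moves"]}

```bash
mkdir -p pics; cat > h.py <<'E'
import numpy as np, cv2
from station import readout, vision, ticket
def world(p,depth=None):
    K=p["K"];d=p["depth"] if depth is None else depth
    v,u=np.mgrid[:d.shape[0],:d.shape[1]]
    c=np.stack([(u-K[0,2])/K[0,0]*d,(v-K[1,2])/K[1,1]*d,d],-1)
    return c@p["pose"][:3,:3].T+p["pose"][:3,3]
E
python3 - <<'E'
from h import *
s=readout.observe();print(s)
ims=[]
for n in("scene","side"):
    p=vision.camera(n);cv2.imwrite(f"pics/{n}0.png",p["image"]);W=world(p)
    print(n,p["pose"].round(2).tolist(),p["K"].tolist())
    for t in("clamp","release_pad","hood_face","holder_center","vial","check_weight"):
        r=vision.search_frame(p,t)[:1]
        for q in r:
            u,v=map(int,q["extent"][:2]);print(t,round(q["score"],2),np.round(q["extent"]),W[v,u].round())
    hsv=cv2.cvtColor(p["image"],cv2.COLOR_BGR2HSV)
    np.savez(f"{n}0.npz",W=W,im=p["image"])
E
```

```text
{'time': 0.0, 'qpos': array([-1.47128450e+00,  3.81209336e-01,  1.29824388e+00,  3.63109411e-05,
        1.46361071e+00, -2.15285680e-01]), 'joint_vel': array([-0.00134165, -0.00061364, -0.00167457,  0.00074168,  0.00183902,
        0.00025931]), 'joint_torque': array([ 3.33032167e-04, -4.37931919e+01, -2.24549389e+01,  7.14005646e-02,
        3.53737129e-02, -1.05791971e-04]), 'eef_pos': array([ 170.27917942, -522.68707486,  238.13630641]), 'tool_rot': array([-7.33361130e-04,  9.87638408e-01,  1.56747675e-01,  6.05796320e-05]), 'ft_force': array([-0.01911456, -0.74161876,  0.51806398]), 'moment': array([ 0.01016573, -0.0127717 ,  0.02048874]), 'opening': 88.2687215227442}
scene [[-0.06, 0.63, -0.77, 1269.68], [1.0, 0.04, -0.05, 14.4], [0.0, -0.77, -0.63, 639.34], [0.0, 0.0, 0.0, 1.0]] [[405.9895972245306, 0.0, 281.31874973062963], [0.0, 405.9895972245306, 208.1751738752443], [0.0, 0.0, 1.0]]
clamp 0.65 [254. 237. 162.  72.] [602. -89.   8.]
release_pad 0.54 [237. 214.  16.   4.] [ 597. -122.   67.]
hood_face 0.71 [250. 229.  35.  57.] [600. -97.  27.]
holder_center 0.85 [212. 244.  28.  29.] [ 671. -167.   46.]
check_weight 0.67 [448. 265.  14.  20.] [678. 321.  23.]
side [[-1.0, -0.02, 0.03, 522.57], [-0.04, 0.55, -0.83, 846.31], [0.0, -0.83, -0.55, 643.1], [0.0, 0.0, 0.0, 1.0]] [[397.7915069400755, 0.0, 276.3027993879749], [0.0, 397.7915069400755, 212.39000330253813], [0.0, 0.0, 1.0]]
clamp 0.83 [260. 216.  60.  81.] [604. -81.  12.]
hood_face 0.68 [260. 205.  36.  31.] [ 606. -112.   29.]
holder_center 0.49 [247. 190.  20.  11.] [ 651. -160.   49.]
vial 0.58 [237. 171.   9.  21.] [ 696. -287.   44.]
check_weight 0.75 [216. 330.  14.  21.] [662. 332.  24.]
```

```bash
python3 - <<'E'
from h import *
a=np.load("scene0.npz");b=np.load("side0.npz")
A=cv2.resize(a["im"][170:310,150:350],None,fx=4,fy=4,interpolation=2)
cv2.imwrite("pics/sc.png",A)
for z in(a,b):
    W,im=z["W"],z["im"];hsv=cv2.cvtColor(im,cv2.COLOR_BGR2HSV)
    m=(hsv[...,0]>5)&(hsv[...,0]<22)&(hsv[...,1]>150)&(hsv[...,2]>110)
    box=(abs(W[...,0]-600)<200)&(abs(W[...,1]+90)<200)
    n,l,st,c=cv2.connectedComponentsWithStats((m&box).astype(np.uint8))
    for i in range(1,n):
        if st[i,4]>8: P=W[l==i];print("orange",st[i],np.median(P,0).round(),P.min(0).round(),P.max(0).round())
    m=(hsv[...,0]>98)&(hsv[...,0]<125)&(hsv[...,1]>120)&box
    P=W[m];
    for lo,hi in((76,90),(40,56)):
        Q=P[(P[:,2]>lo)&(P[:,2]<hi)]
        if len(Q)>5: print("blue",lo,len(Q),Q.mean(0).round(),cv2.minAreaRect(Q[:,:2].astype(np.float32)))
    Q=W[box&(W[...,2]>7)&(W[...,2]<13)];r=cv2.minAreaRect(Q[:,:2].astype(np.float32));print("plate",len(Q),r)
E
```

```text
orange [213 206  32  12 243] [ 578. -137.   63.] [ 485. -202.   -3.] [ 603. -107.   72.]
orange [189 209   8   2  12] [ 506. -252.   -1.] [ 503. -260.   -2.] [ 511. -243.    2.]
orange [179 215   2   8   9] [ 543. -273.    0.] [ 531. -276.   -1.] [ 556. -270.    1.]
orange [171 250   3  16  17] [ 670. -258.    0.] [ 650. -261.   -2.] [ 694. -253.    2.]
orange [150 252   7   5  16] [ 697. -285.   35.] [ 689. -289.   32.] [ 703. -281.   37.]
orange [153 261   8   7  10] [ 697. -283.    1.] [ 685. -290.   -0.] [ 702. -279.    2.]
orange [279 265   7   5  12] [681. -18.  -1.] [677. -24.  -2.] [691. -12.   2.]
orange [229 268   6   3  11] [ 695. -124.   -0.] [ 692. -129.   -2.] [ 700. -119.    2.]
blue 76 216 [585. -82.  81.] ((582.5761108398438, -83.05243682861328), (32.95189666748047, 46.00315475463867), 9.419801712036133)
blue 40 672 [ 633. -154.   47.] ((633.4474487304688, -142.16941833496094), (92.49248504638672, 181.65402221679688), 15.257884979248047)
plate 4424 ((650.6970825195312, -95.17008972167969), (377.82073974609375, 278.8822326660156), 84.63804626464844)
orange [206 182  12   5  29] [ 774. -282.   -0.] [ 760. -289.   -3.] [ 797. -264.    3.]
orange [ 176  182  163   85 4358] [519. -18.  -0.] [ 400. -289.   -5.] [800. 110.   9.]
orange [263 188   8   3  17] [ 590. -136.   70.] [ 578. -143.   67.] [ 599. -132.   71.]
orange [197 197   7  10  24] [ 796. -170.   -0.] [ 785. -197.   -3.] [ 800. -146.    2.]
orange [282 212  11   9  47] [531. -98.  -0.] [ 514. -122.   -2.] [543. -81.   3.]
blue 76 101 [580. -76.  81.] ((580.3304443359375, -77.55958557128906), (28.876564025878906, 44.933189392089844), 8.884258270263672)
blue 40 278 [ 625. -145.   47.] ((624.8703002929688, -139.40435791015625), (95.36001586914062, 181.59986877441406), 9.340235710144043)
plate 2322 ((642.9237060546875, -92.93795776367188), (375.7640686035156, 284.1823425292969), 81.99510192871094)
```

View pics/sc.png

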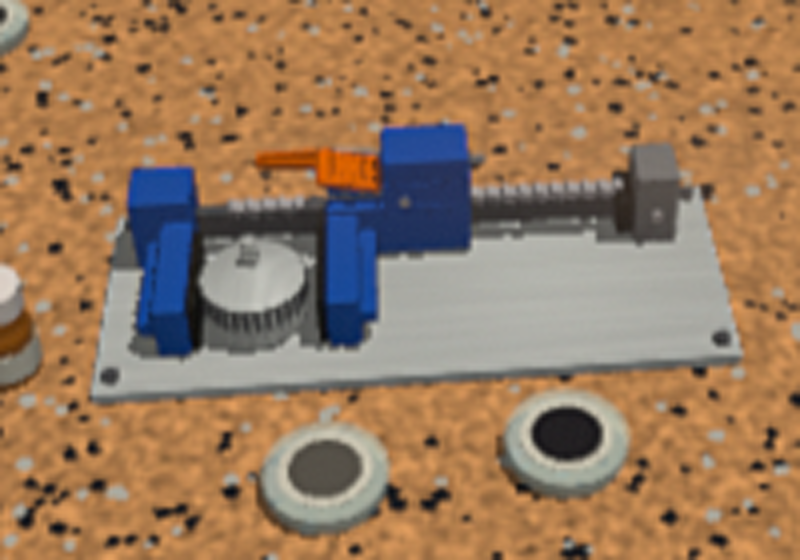

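View pics/side0.png

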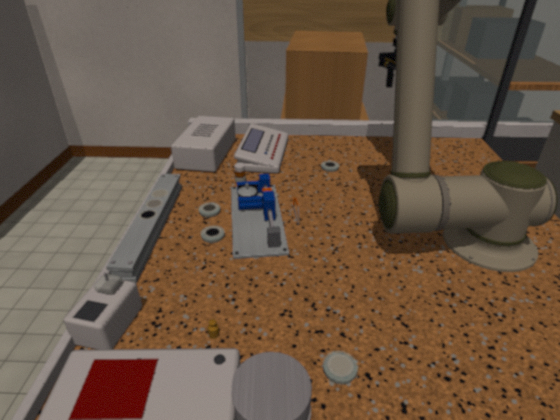

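The pictures show the clamp with its +x along roughly world +y (yaw about 99°). The orange lever is at crop (345,165), the hood at (425,185), and the tweezers lie left of the clamp. I'll go above the pad with the fingers closed and the jaw axis across the bar.

Emit:
{"fn": "jog_arm", "kwargs": {"moves": [{"claw": 0, "dx": 4.72, "dy": -2.22, "dz": 0.35}, {"claw": 0, "dx": 4.72, "dy": -2.22, "dz": 0.35}, {"claw": 0, "dx": 4.72, "dy": -2.22, "dz": 0.35}, {"claw": 0, "dx": 4.72, "dy": -2.22, "dz": 0.35}, {"claw": 0, "dx": 4.72, "dy": -2.22, "dz": 0.35}, {"claw": 0, "dx": 4.72, "dy": -2.22, "dz": 0.35}, {"claw": 0, "dx": 4.72, "dy": -2.22, "dz": 0.35}, {"claw": 0, "dx": 4.72, "dy": -2.22, "dz": 0.35}, {"claw": 0, "dx": 4.72, "dy": -2.22, "dz": 0.35}, {"claw": 0, "dx": 4.72, "dy": -2.22, "dz": 0.35}, {"claw": 0, "dx": 4.72, "dy": -2.22, "dz": 0.35}, {"claw": 0, "wz": -0.176}, {"claw": 0, "wz": -0.176}, {"claw": 0, "wz": -0.176}, {"claw": 0, "wz": -0.176}, {"claw": 0, "wz": -0.176}, {"claw": 0, "wz": -0.176}, {"claw": 0, "wz": -0.176}, {"claw": 0, "wz": -0.176}, {"claw": 0}]}}

```text
validation failed for argument at $.mo...
```

```bash
cat >> h.py <<'E'
def wworld(p):
    K=p["K"];d=p["depth"];v,u=np.mgrid[:d.shape[0],:d.shape[1]]
    x=(u-K[0,2])/K[0,0];y=(v-K[1,2])/K[1,1];r=np.hypot(x,y)+1e-9
    t=np.tan(np.minimum(r,1.5));c=np.stack([x/r*t*d,y/r*t*d,d],-1)
    return c@p["pose"][:3,:3].T+p["pose"][:3,3]
def fit(p,W,n):
    hsv=cv2.cvtColor(p["image"],cv2.COLOR_BGR2HSV)
    box=(abs(W[...,0]-590)<60)&(abs(W[...,1]+100)<160)&(p["depth"]>0)
    b=box&(hsv[...,0]>98)&(hsv[...,0]<125)&(hsv[...,1]>120)&(W[...,2]>77)&(W[...,2]<90)
    o=box&(hsv[...,0]>3)&(hsv[...,0]<22)&(hsv[...,1]>150)&(W[...,2]>50)&(W[...,2]<85)
    for k,m in(("hood",b),("pad",o)):
        P=W[m]
        if len(P)>5: print(n,k,len(P),P.mean(0).round(1),P.min(0).round(),P.max(0).round(),cv2.minAreaRect(P[:,:2].astype(np.float32)))
E
python3 - <<'E'
from h import *
s=readout.observe();print(s["time"],s["eef_pos"],s["tool_rot"],s["ft_force"],s["opening"])
for n in("wrist","scene","side"):
    p=vision.camera(n)
    W=wworld(p) if n=="wrist" else world(p)
    if n=="wrist":
        cv2.imwrite("pics/w1.png",p["image"]);print(p["K"],p["pose"].round(2))
    fit(p,W,n)
E
```

```text
0.7 [ 170.29681929 -522.9492934   238.75029119] [3.16591648e-06 9.87638595e-01 1.56748225e-01 1.04392922e-05] [ 1.95345697e-01 -6.65997781e-04 -1.25752658e+00] 88.32506243806002
[[325.1922621    0.         279.9951681 ]
 [  0.         325.1922621  203.89828506]
 [  0.           0.           1.        ]] [[ 3.1000e-01 -9.2000e-01 -2.5000e-01  2.3350e+02]
 [-9.5000e-01 -3.0000e-01 -8.0000e-02 -5.0272e+02]
 [ 0.0000e+00  2.6000e-01 -9.7000e-01  3.8491e+02]
 [ 0.0000e+00  0.0000e+00  0.0000e+00  1.0000e+00]]
scene hood 209 [584.5 -82.5  81.2] [ 560. -107.   77.] [602. -59.  84.] ((580.8973388671875, -83.50825500488281), (37.28307342529297, 46.185638427734375), 10.624436378479004)
scene pad 142 [ 589.7 -124.7   66.1] [ 572. -142.   60.] [ 604. -107.   71.] ((587.5902099609375, -124.87726593017578), (30.373470306396484, 32.90580749511719), 7.331093788146973)
side hood 98 [580.3 -76.3  81.1] [564. -99.  78.] [596. -56.  85.] ((580.5006713867188, -78.80745697021484), (28.838895797729492, 43.08075714111328), 9.176441192626953)
side pad 18 [ 589.6 -136.8   68.7] [ 579. -143.   67.] [ 599. -129.   71.] ((588.6310424804688, -136.32298278808594), (20.06097412109375, 13.128594398498535), 3.6702024936676025)
```

View pics/w1.png

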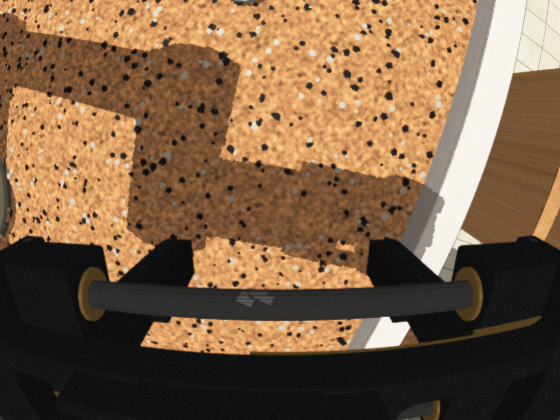

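The wrist picture shows only bare table and the fingers, because the move was refused. I'll send every field this time.

Emit:
{"fn": "jog_arm", "kwargs": {"moves": [{"claw": 0, "dx": 4.72, "dy": -2.22, "dz": 0.35, "wx": 0, "wy": 0, "wz": 0}, {"claw": 0, "dx": 4.72, "dy": -2.22, "dz": 0.35, "wx": 0, "wy": 0, "wz": 0}, {"claw": 0, "dx": 4.72, "dy": -2.22, "dz": 0.35, "wx": 0, "wy": 0, "wz": 0}, {"claw": 0, "dx": 4.72, "dy": -2.22, "dz": 0.35, "wx": 0, "wy": 0, "wz": 0}, {"claw": 0, "dx": 4.72, "dy": -2.22, "dz": 0.35, "wx": 0, "wy": 0, "wz": 0}, {"claw": 0, "dx": 4.72, "dy": -2.22, "dz": 0.35, "wx": 0, "wy": 0, "wz": 0}, {"claw": 0, "dx": 4.72, "dy": -2.22, "dz": 0.35, "wx": 0, "wy": 0, "wz": 0}, {"claw": 0, "dx": 4.72, "dy": -2.22, "dz": 0.35, "wx": 0, "wy": 0, "wz": 0}, {"claw": 0, "dx": 4.72, "dy": -2.22, "dz": 0.35, "wx": 0, "wy": 0, "wz": 0}, {"claw": 0, "dx": 4.72, "dy": -2.22, "dz": 0.35, "wx": 0, "wy": 0, "wz": 0}, {"claw": 0, "dx": 4.72, "dy": -2.22, "dz": 0.35, "wx": 0, "wy": 0, "wz": 0}, {"claw": 0, "dx": 0, "dy": 0, "dz": 0, "wx": 0, "wy": 0, "wz": -0.176}, {"claw": 0, "dx": 0, "dy": 0, "dz": 0, "wx": 0, "wy": 0, "wz": -0.176}, {"claw": 0, "dx": 0, "dy": 0, "dz": 0, "wx": 0, "wy": 0, "wz": -0.176}, {"claw": 0, "dx": 0, "dy": 0, "dz": 0, "wx": 0, "wy": 0, "wz": -0.176}, {"claw": 0, "dx": 0, "dy": 0, "dz": 0, "wx": 0, "wy": 0, "wz": -0.176}, {"claw": 0, "dx": 0, "dy": 0, "dz": 0, "wx": 0, "wy": 0, "wz": -0.176}, {"claw": 0, "dx": 0, "dy": 0, "dz": 0, "wx": 0, "wy": 0, "wz": -0.176}, {"claw": 0, "dx": 0, "dy": 0, "dz": 0, "wx": 0, "wy": 0, "wz": -0.176}]}}

```text
time: 3.22
eef_pos: [588.4, -130.0, 200.2]
tool_rot: [-0.0, 0.649, 0.761, 0.0]
ft_force: [-0.3, 0.6, -0.1]
opening: 0.6
```

```bash
python3 - <<'E'
from h import *
s=readout.observe();print(s["time"],s["eef_pos"],s["tool_rot"],s["ft_force"],s["opening"])
for n in("wrist","scene","side"):
    p=vision.camera(n)
    W=wworld(p) if n=="wrist" else world(p)
    if n=="wrist":
        cv2.imwrite("pics/w2.png",p["image"]);np.savez("w2.npz",W=W,im=p["image"])
        b=(W[...,2]>7)&(W[...,2]<13)
        print(W[210,280])
    fit(p,W,n)
E
```

```text
3.225 [ 588.3930837  -129.97437169  200.22605777] [-1.66937033e-05  6.49159267e-01  7.60652513e-01  1.09487863e-05] [-0.28542813  0.59282258 -0.10689563] 0.6212127797990339
[ 591.42215078 -151.05137333   44.35342803]
wrist hood 2139 [580.1 -83.   82. ] [ 562. -108.   79.] [598. -59.  85.] ((580.345947265625, -83.5046157836914), (30.52350616455078, 46.99808883666992), 8.6600923538208)
wrist pad 1144 [ 586.5 -125.7   67. ] [ 571. -143.   62.] [ 602. -108.   72.] ((586.529541015625, -125.81855010986328), (26.638259887695312, 31.657791137695312), 9.012760162353516)
scene hood 212 [584.7 -82.6  81.1] [ 563. -106.   77.] [601. -59.  85.] ((581.7623901367188, -83.01533508300781), (33.95082473754883, 45.710147857666016), 8.041199684143066)
scene pad 142 [ 589.9 -124.6   66.3] [ 572. -143.   60.] [ 604. -107.   70.] ((588.476806640625, -124.69962310791016), (29.8120059967041, 32.90953063964844), 8.269096374511719)
side hood 103 [579.3 -77.3  81. ] [ 564. -105.   77.] [596. -57.  84.] ((579.5807495117188, -79.93153381347656), (31.126426696777344, 44.6387825012207), 10.947928428649902)
side pad 19 [ 587.7 -136.6   69.2] [ 576. -142.   67.] [ 599. -129.   71.] ((587.1430053710938, -135.71690368652344), (22.9206600189209, 12.647683143615723), 4.132379055023193)
```

View pics/w2.png

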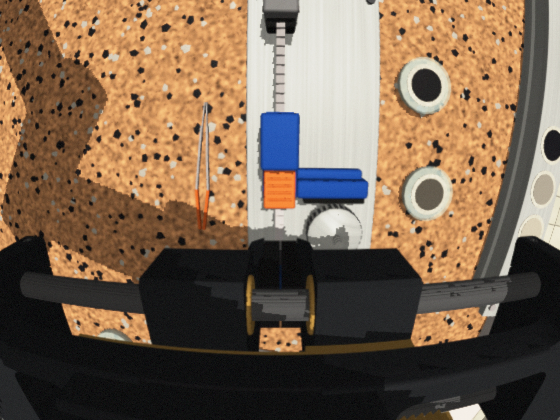

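The wrist view shows the hood at (280,140), the pad at (280,188) and the tool well aligned with the bar. The tweezers (205,165) and dishes are clear. I'll go down to just above the pad.

Emit:
{"fn": "jog_arm", "kwargs": {"moves": [{"claw": 0, "dx": 0.93, "dy": -0.07, "dz": 2.0, "wx": 0, "wy": 0, "wz": 0}, {"claw": 0, "dx": 0, "dy": 0, "dz": 3.5, "wx": 0, "wy": 0, "wz": 0}, {"claw": 0, "dx": 0, "dy": 0, "dz": 3.5, "wx": 0, "wy": 0, "wz": 0}, {"claw": 0, "dx": 0, "dy": 0, "dz": 2.0, "wx": 0, "wy": 0, "wz": 0}, {"claw": 0, "dx": 0, "dy": 0, "dz": 1.0, "wx": 0, "wy": 0, "wz": 0}, {"claw": 0, "dx": 0, "dy": 0, "dz": 0, "wx": 0, "wy": 0, "wz": 0}]}}

```text
time: 4.12
eef_pos: [586.3, -120.9, 80.2]
tool_rot: [-0.0, 0.652, 0.758, -0.0]
ft_force: [-0.7, 1.5, -0.2]
opening: 0.7
```

```bash
python3 - <<'E'
from h import *
s=readout.observe();print(s["time"],s["eef_pos"],s["ft_force"])
p=vision.camera("wrist");fit(p,wworld(p),"w");A=p["image"]
p=vision.camera("scene");fit(p,world(p),"s");B=cv2.resize(p["image"][170:275,175:315],(560,420),interpolation=2)
cv2.imwrite("pics/c3.png",np.hstack([cv2.resize(A[:,150:420],None,fx=.8,fy=.8),cv2.resize(B,(448,336))]))
E
```

```text
4.125 [ 586.29408394 -120.92419474   80.17224037] [-0.72905232  1.54962267 -0.15013703]
w hood 6797 [580.1 -82.   82. ] [ 562. -112.   78.] [599. -58.  88.] ((580.6385498046875, -85.86814880371094), (31.484237670898438, 53.02345275878906), 8.890317916870117)
w pad 580 [ 585.  -114.6   67.1] [ 571. -125.   50.] [ 599. -109.   85.] ((583.7122802734375, -115.01091003417969), (29.57217025756836, 11.241323471069336), 17.844179153442383)
s hood 166 [586.2 -78.5  81.1] [ 565. -105.   77.] [601. -59.  84.] ((583.2808227539062, -83.1288833618164), (31.848718643188477, 46.07594680786133), 10.763660430908203)
s pad 129 [ 592.1 -123.8   66.9] [ 574. -142.   60.] [ 604. -107.   85.] ((589.6319580078125, -124.44671630859375), (24.529254913330078, 34.15139389038086), 12.150700569152832)
```

View pics/c3.png

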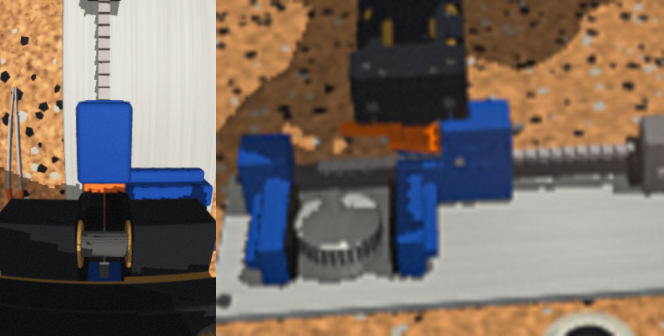

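The pad and the gap to the hood are visible, but I can't tell where the fingertip outline is. I'll check it with depth.

```bash
python3 - <<'E'
from h import *
p=vision.camera("scene");W=world(p);t=readout.observe()["eef_pos"]
T=np.linalg.inv(p["pose"]);c=T[:3,:3]@t+T[:3,3];uv=p["K"]@c/c[2];print(uv,(uv[:2]-[175,170])*3.2+[216,0])
u=np.array([-.157,.988]);v=np.array([.988,.157])
def prof(W,g):
  for z in range(76,170,8):
    m=(W[...,2]>z)&(W[...,2]<z+8)&(g<70)&(np.linalg.norm(W[...,:2]-t[:2],axis=-1)<110)
    Q=W[m][:,:2]-t[:2]
    if len(Q)>3:print(z,len(Q),np.percentile(Q@u,[2,98]).round(),np.percentile(Q@v,[2,98]).round())
for n in("scene","side","wrist"):
  p=vision.camera(n);print(n);prof(wworld(p) if n=="wrist" else world(p),np.where(p["depth"]>0,p["image"].max(-1),255))
E
```

```text
[237.80230366 206.23222187   1.        ] [416.96737171 115.94310998]
scene
84 4 [1. 7.] [13. 17.]
140 19 [-29.  33.] [-79.  87.]
148 137 [-33.  33.] [-80.  88.]
156 157 [-33.  33.] [-79.  88.]
164 312 [-33.  34.] [-75.  93.]
side
76 10 [ 6. 17.] [-11.  12.]
84 26 [ 1. 13.] [-14.  12.]
92 25 [ 6. 14.] [-14.  13.]
100 32 [-5. 13.] [-16.  14.]
108 23 [ 1. 13.] [-14.  14.]
116 31 [ 7. 13.] [-15.  15.]
124 38 [-8. 13.] [-17.  16.]
132 18 [ 5. 14.] [-18.  16.]
140 6 [ 8. 32.] [-72.  75.]
148 60 [-19.  37.] [-83.  84.]
156 153 [-16.  37.] [-81.  81.]
164 118 [15. 36.] [-83.  83.]
wrist
76 76 [ 8. 10.] [-9.  9.]
84 364 [ 8. 11.] [-13.  13.]
92 476 [ 5. 11.] [-13.  13.]
100 568 [ 1. 11.] [-11.  11.]
108 424 [ 8. 11.] [-11.  11.]
116 545 [ 8. 11.] [-10.  10.]
124 559 [-10.  11.] [-9.  8.]
132 113 [-11.   3.] [-8.  7.]
140 616 [-5. 34.] [-79.  78.]
148 4128 [-0. 34.] [-81.  80.]
156 11649 [-24.  34.] [-79.  78.]
164 17357 [-12.  34.] [-78.  78.]
```

Depth puts the finger at ±9 mm along the bar and ±14 mm across, with about 5 mm to the hood. Pressing down now.

Emit:
{"fn": "jog_arm", "kwargs": {"moves": [{"claw": 0, "dx": 0, "dy": 0, "dz": 0.8, "wx": 0, "wy": 0, "wz": 0}, {"claw": 0, "dx": 0, "dy": 0, "dz": 0.4, "wx": 0, "wy": 0, "wz": 0}, {"claw": 0, "dx": 0, "dy": 0, "dz": 0.3, "wx": 0, "wy": 0, "wz": 0}, {"claw": 0, "dx": 0, "dy": 0, "dz": 0.3, "wx": 0, "wy": 0, "wz": 0}, {"claw": 0, "dx": 0, "dy": 0, "dz": 0.2, "wx": 0, "wy": 0, "wz": 0}, {"claw": 0, "dx": 0, "dy": 0, "dz": 0, "wx": 0, "wy": 0, "wz": 0}]}}

```text
time: 5.18
eef_pos: [586.6, -121.3, 60.6]
tool_rot: [0.001, 0.651, 0.759, 0.0]
ft_force: [-0.0, -2.8, 5.9]
opening: 0.3
```

Emit:
{"fn": "jog_arm", "kwargs": {"moves": [{"claw": 0, "dx": 0, "dy": 0, "dz": 0.1, "wx": 0, "wy": 0, "wz": 0}, {"claw": 0, "dx": 0, "dy": 0, "dz": 0, "wx": 0, "wy": 0, "wz": 0}]}}

```text
time: 5.42
eef_pos: [586.6, -121.4, 60.3]
tool_rot: [0.001, 0.651, 0.759, 0.0]
ft_force: [-2.4, -2.9, 10.7]
opening: 0.3
```

The release is at its stop with 11 N. Now I push the jaw back along the bar.

Emit:
{"fn": "jog_arm", "kwargs": {"moves": [{"claw": 0, "dx": 0.3, "dy": 0, "dz": 0, "wx": 0, "wy": 0, "wz": 0}, {"claw": 0, "dx": 0.4, "dy": 0, "dz": 0, "wx": 0, "wy": 0, "wz": 0}, {"claw": 0, "dx": 0.5, "dy": 0, "dz": 0, "wx": 0, "wy": 0, "wz": 0}, {"claw": 0, "dx": 0.6, "dy": 0, "dz": 0, "wx": 0, "wy": 0, "wz": 0}, {"claw": 0, "dx": 0.6, "dy": 0, "dz": 0, "wx": 0, "wy": 0, "wz": 0}]}}

```text
time: 6.05
eef_pos: [583.0, -97.6, 60.3]
tool_rot: [0.001, 0.651, 0.759, 0.0]
ft_force: [-2.8, -2.9, 9.7]
opening: 0.8
```

Emit:
{"fn": "jog_arm", "kwargs": {"moves": [{"claw": 0, "dx": 0.7, "dy": 0, "dz": 0, "wx": 0, "wy": 0, "wz": 0}, {"claw": 0, "dx": 0.7, "dy": 0, "dz": 0, "wx": 0, "wy": 0, "wz": 0}, {"claw": 0, "dx": 0.7, "dy": 0, "dz": 0, "wx": 0, "wy": 0, "wz": 0}, {"claw": 0, "dx": 0.7, "dy": 0, "dz": 0, "wx": 0, "wy": 0, "wz": 0}, {"claw": 0, "dx": 0.7, "dy": 0, "dz": 0, "wx": 0, "wy": 0, "wz": 0}, {"claw": 0, "dx": 0.6, "dy": 0, "dz": 0, "wx": 0, "wy": 0, "wz": 0}, {"claw": 0, "dx": 0.5, "dy": 0, "dz": 0, "wx": 0, "wy": 0, "wz": 0}, {"claw": 0, "dx": 0.4, "dy": 0, "dz": 0, "wx": 0, "wy": 0, "wz": 0}, {"claw": 0, "dx": 0, "dy": 0, "dz": 0, "wx": 0, "wy": 0, "wz": 0}]}}

```text
time: 7.18
eef_pos: [575.5, -47.6, 60.3]
tool_rot: [0.001, 0.651, 0.759, 0.0]
ft_force: [-1.3, -0.2, 11.2]
opening: 0.5
```

```bash
python3 - <<'E'
from h import *
s=readout.observe();print(s["time"],s["eef_pos"],s["ft_force"])
for n in("wrist","scene"):
    p=vision.camera(n);W=wworld(p) if n=="wrist" else world(p);fit(p,W,n)
cv2.imwrite("pics/c4.png",cv2.resize(p["image"][170:275,175:335],(640,420),interpolation=2))
E
```

```text
7.175 [575.4558373  -47.62560866  60.30184266] [-1.29825349 -0.158194   11.19424758]
wrist hood 8954 [568.8  -7.6  82. ] [551. -38.  77.] [588.  16.  87.] ((569.565185546875, -12.33629035949707), (31.388622283935547, 54.46424102783203), 8.900101661682129)
wrist pad 111 [574.5 -43.   77.9] [573. -55.  66.] [576. -39.  82.] ((575.0516967773438, -46.75193786621094), (0.9270277619361877, 16.413558959960938), 8.621042251586914)
scene hood 69 [572.    5.8  81.1] [557.  -2.  78.] [585.  15.  84.] ((570.5773315429688, 6.642065048217773), (28.13658905029297, 15.393350601196289), 2.371605634689331)
scene pad 44 [588.2 -52.2  58.8] [584. -69.  55.] [593. -33.  61.] ((588.1619873046875, -50.82041549682617), (7.818575382232666, 35.470855712890625), 2.890787363052368)
```

View pics/c4.png

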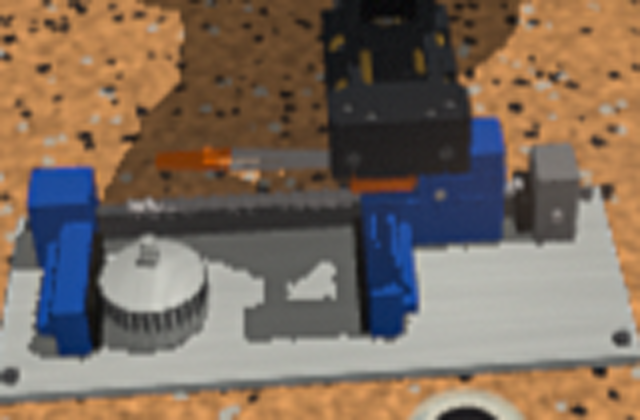

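The jaw has travelled about 74 mm, the holder hasn't moved, and a small gap to the end stop remains at crop (518,195). I'll keep going until the force rises.

Emit:
{"fn": "jog_arm", "kwargs": {"moves": [{"claw": 0, "dx": 0.4, "dy": 0, "dz": 0, "wx": 0, "wy": 0, "wz": 0}, {"claw": 0, "dx": 0.3, "dy": 0, "dz": 0, "wx": 0, "wy": 0, "wz": 0}, {"claw": 0, "dx": 0.2, "dy": 0, "dz": 0, "wx": 0, "wy": 0, "wz": 0}, {"claw": 0, "dx": 0, "dy": 0, "dz": 0, "wx": 0, "wy": 0, "wz": 0}]}}

```text
time: 7.78
eef_pos: [574.4, -39.4, 60.3]
tool_rot: [0.001, 0.651, 0.759, 0.0]
ft_force: [-1.9, -4.7, 10.5]
opening: 0.2
```

Emit:
{"fn": "jog_arm", "kwargs": {"moves": [{"claw": 0, "dx": 0.2, "dy": 0, "dz": 0, "wx": 0, "wy": 0, "wz": 0}, {"claw": 0, "dx": 0.2, "dy": 0, "dz": 0, "wx": 0, "wy": 0, "wz": 0}, {"claw": 0, "dx": 0, "dy": 0, "dz": 0, "wx": 0, "wy": 0, "wz": 0}]}}

```text
time: 8.15
eef_pos: [574.2, -35.8, 60.4]
tool_rot: [0.002, 0.651, 0.759, 0.0]
ft_force: [0.4, -5.5, 7.8]
opening: 0.5
```

Emit:
{"fn": "jog_arm", "kwargs": {"moves": [{"claw": 0, "dx": 0.2, "dy": 0, "dz": 0, "wx": 0, "wy": 0, "wz": 0}, {"claw": 0, "dx": 0.1, "dy": 0, "dz": 0, "wx": 0, "wy": 0, "wz": 0}, {"claw": 0, "dx": 0, "dy": 0, "dz": 0, "wx": 0, "wy": 0, "wz": 0}]}}

```text
time: 8.52
eef_pos: [574.2, -35.1, 60.5]
tool_rot: [0.003, 0.652, 0.759, -0.001]
ft_force: [0.6, -17.4, 7.3]
opening: 0.6
```

```bash
python3 - <<'E'
from h import *
s=readout.observe();print(s["time"],s["eef_pos"],s["ft_force"])
for n in("wrist","scene"):
    p=vision.camera(n);W=wworld(p) if n=="wrist" else world(p);fit(p,W,n)
E
```

```text
8.525 [574.16467237 -35.10365719  60.46280694] [  0.55941937 -17.40792378   7.33741083]
wrist hood 8768 [5.676e+02 3.000e-01 8.200e+01] [549. -27.  77.] [587.  24.  87.] ((567.9063110351562, -2.2152347564697266), (31.757131576538086, 49.682193756103516), 8.651970863342285)
wrist pad 85 [573.5 -31.7  80.4] [572. -42.  77.] [579. -25.  84.] ((573.8853149414062, -32.94209289550781), (16.76461410522461, 6.51957893371582), 75.25020599365234)
scene hood 38 [570.8  16.8  81.2] [553.  12.  78.] [585.  21.  84.] ((568.8320922851562, 16.54958152770996), (31.4782772064209, 8.847342491149902), 1.6318211555480957)
scene pad 40 [587.4 -44.3  58.8] [584. -60.  56.] [591. -26.  64.] ((587.1832275390625, -43.0352783203125), (6.195296287536621, 33.201271057128906), 3.3670802116394043)
```

Emit:
{"fn": "jog_arm", "kwargs": {"moves": [{"claw": 0, "dx": 0.1, "dy": 0, "dz": 0.05, "wx": 0, "wy": 0, "wz": 0}, {"claw": 0, "dx": 0.05, "dy": 0, "dz": 0, "wx": 0, "wy": 0, "wz": 0}, {"claw": 0, "dx": 0, "dy": 0, "dz": 0, "wx": 0, "wy": 0, "wz": 0}]}}

```text
time: 9.0
eef_pos: [574.2, -35.0, 60.5]
tool_rot: [0.005, 0.652, 0.759, -0.001]
ft_force: [-0.7, -24.8, 9.9]
opening: 0.9
```

```bash
python3 - <<'E'
from h import *
p=vision.camera("scene");cv2.imwrite("pics/c5.png",cv2.resize(p["image"][185:245,255:335],(640,480),interpolation=2))
E
```

```text
(no output)
```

View pics/c5.png

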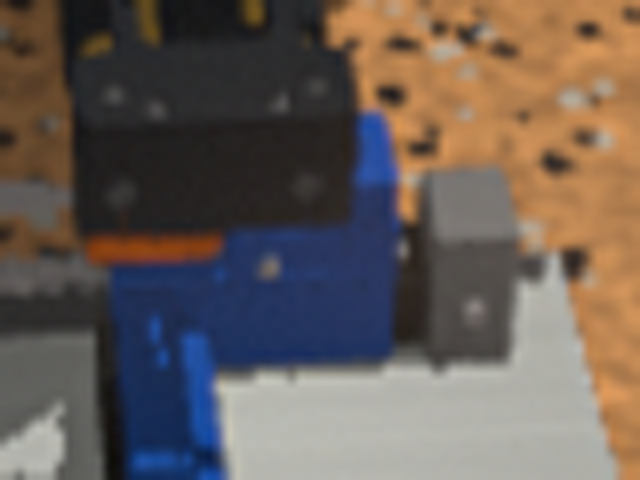

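The hood is now against the dark rubber bumper of the end stop (crop 410,290), with 25 N on it and no further motion. I'll ease the push partly, so the pad doesn't drag the jaw back, and then lift straight up.

Emit:
{"fn": "jog_arm", "kwargs": {"moves": [{"claw": 0, "dx": -0.2, "dy": 0, "dz": 0, "wx": 0, "wy": 0, "wz": 0}, {"claw": 0, "dx": 0, "dy": 0, "dz": -0.3, "wx": 0, "wy": 0, "wz": 0}, {"claw": 0, "dx": 0, "dy": 0, "dz": -0.4, "wx": 0, "wy": 0, "wz": 0}, {"claw": 0, "dx": 0, "dy": 0, "dz": -0.5, "wx": 0, "wy": 0, "wz": 0}, {"claw": 0, "dx": 0, "dy": 0, "dz": -0.5, "wx": 0, "wy": 0, "wz": 0}, {"claw": 0, "dx": -0.5, "dy": 0, "dz": -0.1, "wx": 0, "wy": 0, "wz": 0}, {"claw": 0, "dx": -0.3, "dy": 0, "dz": -0.5, "wx": 0, "wy": 0, "wz": 0}, {"claw": 0, "dx": 0, "dy": 0, "dz": -2, "wx": 0, "wy": 0, "wz": 0}, {"claw": 0, "dx": 0, "dy": 0, "dz": -4, "wx": 0, "wy": 0, "wz": 0}, {"claw": 0, "dx": 0, "dy": 0, "dz": -4, "wx": 0, "wy": 0, "wz": 0}, {"claw": 0, "dx": -4, "dy": 0, "dz": -2, "wx": 0, "wy": 0, "wz": 0}, {"claw": 0, "dx": -4, "dy": 0, "dz": 0, "wx": 0, "wy": 0, "wz": 0}, {"claw": 0, "dx": 0, "dy": 0, "dz": 0, "wx": 0, "wy": 0, "wz": 0}]}}

```text
time: 10.68
eef_pos: [586.1, -121.2, 201.7]
tool_rot: [-0.0, 0.652, 0.758, 0.0]
ft_force: [0.3, 0.8, 0.0]
opening: 0.3
```

```bash
python3 - <<'E'
from h import *
s=readout.observe();print(s["time"],s["eef_pos"],s["ft_force"])
for n in("wrist","scene"):
    p=vision.camera(n);W=wworld(p) if n=="wrist" else world(p);fit(p,W,n)
    if n=="wrist":A=p["image"]
for t in("holder_center",): print(vision.search_frame(p,t)[:1])
cv2.imwrite("pics/c6.png",np.hstack([cv2.resize(A[:,150:470],(400,525)),cv2.resize(p["image"][170:301,215:315],(400,525),interpolation=2)]))
E
```

```text
10.675 [ 586.06111053 -121.15473616  201.72177147] [0.33409097 0.80000459 0.04737492]
wrist hood 2082 [567.8  -3.   82. ] [550. -28.  77.] [585.  22.  84.] ((567.9051513671875, -2.555816650390625), (30.981430053710938, 47.21725845336914), 8.639863014221191)
wrist pad 1312 [574.1 -43.5  67.6] [559. -62.  61.] [590. -24.  73.] ((574.0125732421875, -42.68689727783203), (27.61417007446289, 36.09003448486328), 8.738480567932129)
scene hood 196 [571.9  -1.7  81.1] [553. -24.  78.] [589.  21.  84.] ((570.3027954101562, -1.5975780487060547), (31.64704704284668, 46.268089294433594), 10.770635604858398)
scene pad 136 [577.  -42.5  66.9] [559. -61.  60.] [591. -24.  72.] ((574.7328491210938, -42.659568786621094), (30.105131149291992, 35.01028823852539), 8.024128913879395)
[{'extent': [212.6, 243.5, 23.4, 29.8], 'score': 0.77}]
```

View pics/c6.png

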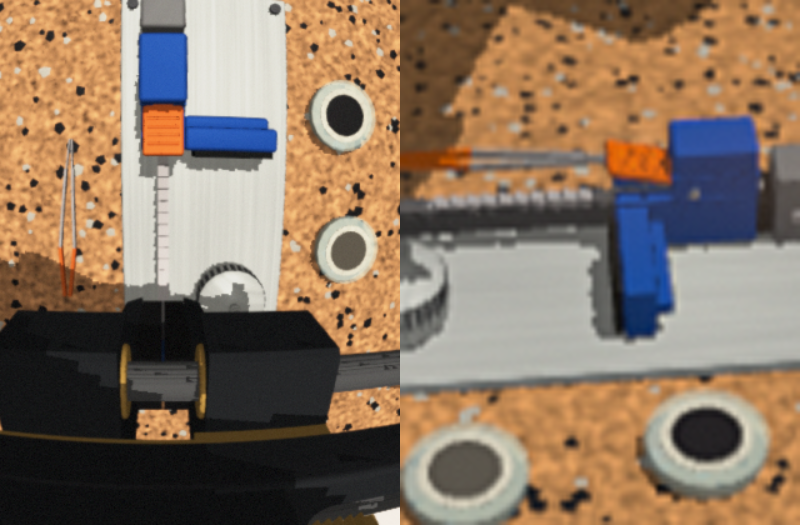

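The wrist view shows the lever up at (163,130), the hood at the end stop, and the holder and dishes where they were. Handing in.

```bash
python3 -c "
from h import *
print(ticket.finish_job())"
```

```text
the job is handed in; nothing more can be done
None
```

The clamp is open and the job is handed in, at about 11 s of the 35 s allowed. With the fingers closed, I pressed the orange release to its stop (about 11 N) and pushed the sliding jaw back until it stalled. I eased off part of the push, lifted straight up off the release, and came clear above.

- **Jaw:** the hood moved about 82 mm, which puts the jaw at roughly 0.095–0.103 given its unknown start position. It did not move further under about 25 N. In the picture it rests against the rubber bumper, and it stayed there within about 0.5 mm after I let go.
- **Release:** the lever is back up, with the pad about 67 mm above the table.
- **Holder and surroundings:** the holder is still in its original place in the scene image. The two dishes and tweezers by the clamp look undisturbed. I did not check the vial, the check weight or the other two dishes again at the end, but the fingers and gripper did not go near them.
- **Force and mishaps:** the wrist force was near zero once the arm was clear. The first move call was refused for its format, and nothing moved. No checks disagreed.

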